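# Cap the swab into its tube and shim the tilting stand

### The job

Take the swab out of its holder block, push it down into the specimen tube on the tilting stand until its cap sits on the tube's mouth, and let go. Then slide the wedge, flat on the tray top and thin end first, straight under the middle of the stand's front edge until that edge has just lifted off the base, by about 5 mm. Finish still gripping the wedge there, with the edge resting on the wedge alone, and leave the dropper bottle, blue-capped vial and dosing cup where they are.

Things in the scene. Friction and masses are not known exactly. Their poses are not given: they have to be found in the camera images.
- stand: Fixed dark steel base of the tilting stand. Origin on the tray top, under the middle of the 130 x 110 mm top. x points from the open front edge (x = -65) to the hinge (x = 60, z = 16). Two runners along x, 12 high, inner faces at y = +-40, and a rear bar from x = 53 leave a channel for the wedge, open to the front; hinge ears 24 high at the rear corners.
- stand_top (a joint): Tilt (rad) of the hinged aluminium top plate (130 x 110 x 8 mm, 0.45 kg, held down by its weight only): 0 lying on the base, growing as its front edge lifts. At 0 its underside is 12 mm above the tray top. The edge lifts 125 mm per rad: 5 mm is 0.04.
- tube_mouth (a point): Centre of the mouth of the clear specimen tube fixed upright on the stand top, at stand x = 10, y = 0, 76 mm above the tray top. Funnel mouth: 16 mm wide, narrowing within 7 mm to a 9.4 mm bore; 52 deep; outer diameter 23 at the rim. z up along the tube.
- lip (a point): Middle of the lower front edge of the stand top (12 mm above the tray top at tilt 0); the wedge goes in here along the stand's +x.
- swab: Swab with cap, 20 g, standing cap up in the block. Origin on its axis at the cap's underside, z up. Cap: flange 23 diameter, 5 high, then a white cylindrical grip 18 diameter up to z = 35. Below: a rod 4 in diameter with a 5.4 mm tip, ending 46 below the origin. Seated, the origin lies on the tube's mouth.
- swab_block: Fixed white holder block 46 x 46 x 52 mm (origin at the centre of its underside) with one upright hole, 11 wide and 49 deep, in the middle; the swab stands in it, its cap flange on the block's top. The cart's solid hand rails along the left and right edges of the tray (y about 430 and -400) stand up to 270 mm above it: pass over them.
- wedge: Grey wedge lying flat, 126 x 40 mm, 0.16 kg. Origin on its underside where the slope begins; x points to the thin end: 24 high at x = 0, 4 high at x = 80. A block 24 high reaches back to x = -46 with an upright grip, 28 long in x, 14 thick in y, z = 24 to 62, centred at x = -20. The stand lifts from 32 mm of thin end under the lip, 1 mm per 4 mm more: 5 mm at 52.
- dropper_bottle: Bystander: amber dropper bottle, 34 diameter, 102 high; origin at the centre of its underside.
- blue_cap_vial: Bystander: small white vial with a blue cap, 24 diameter, 41 high; origin at the centre of its underside.
- dosing_cup: Bystander: clear dosing cup upside down, 41 diameter, 34 high; origin at the centre of its underside.

How it is judged (in metres and radians):
On the way, in this order (a step that is already met when the one before it is completed fails the run):
1. the swab sits in the tube, cap on its mouth, let go, with the stand still down (distance between swab and tube_mouth below 0.006 m and contact force between the fingers and swab below 0.05 N and value of joint stand_top below 0.008 rad), for 0.2 s.
2. the gripped wedge has lifted the front edge off the base (value of joint stand_top above 0.016 rad and contact force between wedge and stand above 0.3 N and contact force between the fingers and wedge above 1 N), for 0.2 s.
At the end, for the whole second after the job is handed in: Swab let go in the tube, cap within 6 mm of its mouth; the wedge, gripped, lies flat and straight under the middle of the front edge (within 20 mm) and carries it 2 to 8 mm above its rest (tilt 0.016 to 0.064 rad); the robot does not touch the stand (all of step 2 and value of joint stand_top below 0.064 rad and contact force between each of the arm, the fingers and stand below 0.1 N and y of wedge in the frame of stand between -0.02 and 0.02 m and angle between the x axis of wedge and the x axis of stand, either way round below 0.25 rad and angle between wedge's own z axis and vertical below 0.06 rad and height (world z) of wedge below 0.004 m and distance between swab and tube_mouth below 0.006 m and angle between the z axis of swab and the z axis of tube_mouth, either way round below 0.15 rad and contact force between the fingers and swab below 0.05 N and linear speed of wedge below 0.02 m/s); the arm keeps its last pose, push and grip.
It fails at once if the front edge is thrown far up (value of joint stand_top above 0.12 rad).
It fails at once if a bystander is shifted or knocked over (distance of any of dropper_bottle, blue_cap_vial, dosing_cup from where it was at the start of the episode above 0.03 m).
It also fails if it takes over 64 s, if anything falls off the work surface, if the arm or the gripper's body presses on something with over 40 N, if the wrist force passes 120 N, or if a joint passes its speed limit or range.

### The arm

A 7-joint arm with a two-finger parallel gripper is mounted at the origin on a cart in front of the work surface, level with it; the furniture and walls round the work are solid. World frame = base frame: x ahead of the robot, y to its left, z up, the work surface at z = 0. Lengths are in m, angles in degrees, forces in N, time in s.
With the tool pointing down it reaches from about 0.425 to 0.875 m from the base axis. Payload 4.7 kg.
Tool frame: the origin (TCP) lies between the finger pads; the fingertips stand env.tip_reach ahead of it and the grasp point (between the pads) lies 2 mm behind it (env.tip_reach is the distance from the TCP to the fingertips, in m); z points along the fingers, y is the line along which they close (so a half turn about z gives the same grasp; the last joint's range is limited). The gripper opens to 87 mm and grips with 3 to 60 N. Pads are 19 mm wide; open, the fingers measure 117 mm over their backs; the gripper's body (75 mm by 190 mm) begins 51 mm behind the grasp point.
Start: joints at [-76.484, 18.392, -4.016, 83.108, 1.295, 78.541, -3.26], TCP at [0.143, 0.634, 0.24] pointing down, gripper open.
Joint ranges: [-163.93, 163.93], [-17.29, 119.83], [-79.2, 71.16], [3.27, 140.29], [-89.18, 269.18], [5.43, 117.66], [-154.24, 154.24]. Speed limits (degrees/s): [147.25, 147.25, 180, 180, 180, 180, 180].

### API

Orientations are given as [roll, pitch, yaw] about the fixed x, y, z axes, in that order (R = Rz(yaw) Ry(pitch) Rx(roll)).
In Python, from cell import env gives the robot as it stands.
- The arm moves only by the tool jog_arm, called as name(argument=value, ...) on one line, values as JSON. Schema: {"type":"object","properties":{"deltas":{"type":"string"},"grip_force":{"type":"number"},"only":{"type":"string"},"quiet":{"type":"boolean"},"lines":{"type":"string"}},"required":["deltas"],"additionalProperties":false}. deltas is a string of 1 to 8 rows, parted by semicolons, with the numbers parted by spaces; each row has 5 numbers: dx, dy, dz in units of 5 mm, then a turn about the tool's z in units of 10 degrees, then the finger opening in m; each row is the pose to reach, as a shift and turn from the pose commanded when the call began, along the tool's axes at that moment; what a row does not reach only later rows make up. A row lasts 1/12 s, in which the tool goes at most 0.0417 m and 7.16 degrees, less where a joint would pass 70% of its speed; a pose out of reach is approached as far as the arm can. The fingers move at their own pace and stop on an object; grip_force is the grip in N (left out, the last holds). Time passes only in rows, so rows that do not move let the fingers close. The tool returns the time, the measured TCP pose, the force, the opening and the grip force at its end. only (a regular expression) keeps the lines of the reply that match it, lines (a string "A,B") keeps lines A to B, and quiet returns only ok. Input that does not fit is refused with a message, and nothing moves.
- env.get_obs(): the state, without advancing time (a new reading comes with each control period).
- env.read_camera(name): name is "scene" or "top" or "wrist"; returns a dict with "color" (400x640x3 uint8, blue, green, red), "fx", "fy", "cx", "cy" (pixels), "dist" ([k1, k2, p1, p2, k3] as OpenCV has them; the pictures are not rectified), "world_from_camera" (4x4, takes a point from camera to world coordinates). Camera axes: x right, y down, z forward; pixel columns grow to the right and rows downward; lengths in m; the calibration is good to about 2 mm. A picture is of the moment at which its call begins. There is no depth.
- env.sign_off(): hands the job in; it is judged then, once.
The state is a dict: "time_s": time; "qpos": joint angles; "joint_velocities": joint speeds; "effort": joint torques, N m; "tool_pos": TCP position; "tool_rot": TCP orientation; "force": force on the tool from outside, world axes, zero at the start; "wrist_torque": the same for the moment, N m; "grip_width": finger opening in m; "grasp_force": force on a finger pad.
Only numpy, scipy, OpenCV 4.12 (cv2) and the standard library are available. Lean on these libraries where they do the work, as an engineer would, in place of code of your own. Each camera call takes 0.05 s, during which the arm holds its last target. There are 200 camera calls.

## Working session

There is one attempt and no reset: what is moved stays moved. The work goes in short steps, Python scripts to look and compute and a tool call to move; the robot and the scene stay as the last step left them, time stands still between calls to the robot, and variables do not carry over. Pictures are saved under pics/ and viewed, at most 10 in all, crops included, and the job is handed in when it is done.

```bash
ls; mkdir -p pics; python3 - <<'E'
from cell import env
import cv2,numpy as np
np.set_printoptions(precision=4,suppress=True)
for n in("scene","top","wrist"):
    r=env.read_camera(n);cv2.imwrite(f"pics/{n}0.png",r["color"]);print(n,r["fx"],r["fy"],r["cx"],r["cy"],r["dist"]);print(np.array(r["world_from_camera"]))
print(env.get_obs(),env.tip_reach)
E
```

```text
cell.py
pics
scene 391.16661360677057 391.16661360677057 316.0312000816125 196.48636450253107 [-0.0676  0.      0.      0.      0.    ]
[[-0.6942 -0.3954  0.6014  0.0468]
 [-0.7194  0.3552 -0.5969  0.5573]
 [ 0.0224 -0.8471 -0.531   0.546 ]
 [ 0.      0.      0.      1.    ]]
top 408.2147923016338 408.2147923016338 316.8835412646677 200.81795332406313 [-0.0294  0.      0.      0.      0.    ]
[[-0.0233 -0.9948  0.0993  0.4729]
 [-0.9997  0.023  -0.0044  0.0068]
 [ 0.0021 -0.0994 -0.995   0.9957]
 [ 0.      0.      0.      1.    ]]
wrist 359.70842083570875 359.70842083570875 325.5717481794289 200.25617780471651 [-0.0718  0.      0.      0.      0.    ]
[[ 0.2184  0.9446  0.245   0.075 ]
 [ 0.9758 -0.2109 -0.0571  0.6488]
 [-0.0023  0.2515 -0.9679  0.3834]
 [ 0.      0.      0.      1.    ]]
{'time_s': 0.15, 'qpos': array([-76.4848,  18.4289,  -4.0177,  83.1587,   1.2953,  78.5438,
        -3.2616]), 'joint_velocities': array([-0.0368, -0.0554, -0.0768, -0.2333,  0.0141, -0.0362,  0.0696]), 'effort': array([  0.0002, -49.1784,  -0.4044, -31.288 ,  -0.0638,   0.0404,
         0.0001]), 'tool_pos': array([0.1429, 0.6337, 0.2387]), 'tool_rot': array([-179.9138,    0.0048,  167.2947]), 'force': array([ 0.6238, -0.5018,  0.4574]), 'wrist_torque': array([ 0.0135, -0.0431,  0.01  ]), 'grasp_force': 0.0, 'grip_width': 0.08715536663680117} 0.017
```

View pics/top0.png

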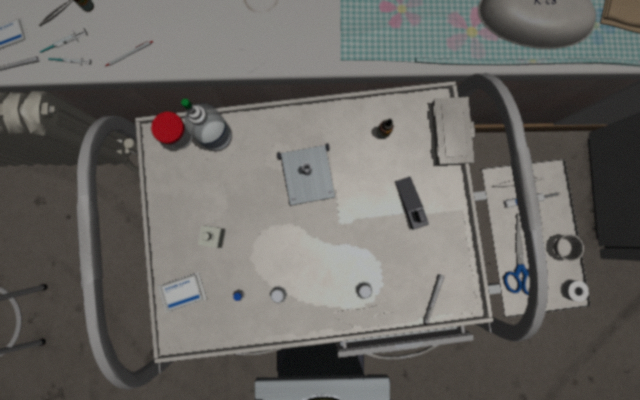

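View pics/wrist0.png

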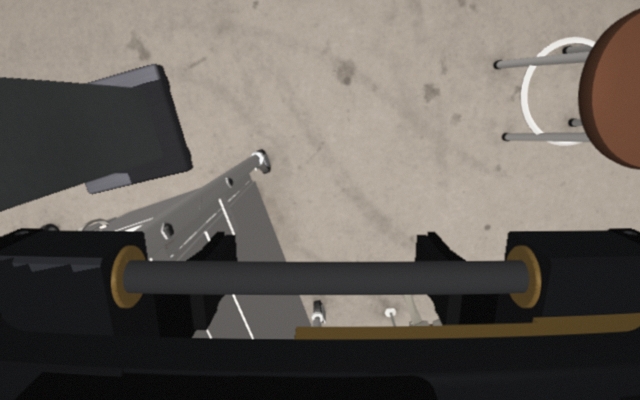

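View pics/scene0.png

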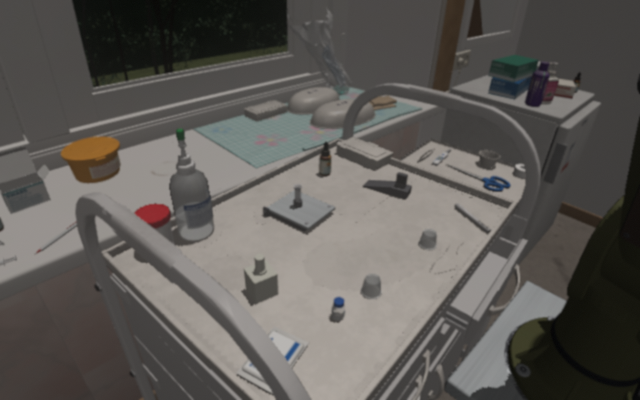

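```bash
cat > h.py <<'E'
from cell import env
import cv2,numpy as np
from scipy.spatial.transform import Rotation as R
np.set_printoptions(precision=4,suppress=True)
class Cam:
    def __init__(s,n):
        r=env.read_camera(n);s.img=r["color"];s.T=np.array(r["world_from_camera"])
        s.K=np.array([[r["fx"],0,r["cx"]],[0,r["fy"],r["cy"]],[0,0,1.]]);s.d=np.array(r["dist"],float)
    def ray(s,p):
        q=cv2.undistortPoints(np.array(p,float).reshape(-1,1,2),s.K,s.d).reshape(-1,2)
        d=np.c_[q,np.ones(len(q))]@s.T[:3,:3].T
        return s.T[:3,3],d/np.linalg.norm(d,axis=1)[:,None]
    def plane(s,p,z):
        o,d=s.ray(p);return o+d*((z-o[2])/d[:,2])[:,None]
    def proj(s,X):
        Ti=np.linalg.inv(s.T);return cv2.projectPoints(np.array(X,float).reshape(-1,1,3),cv2.Rodrigues(Ti[:3,:3])[0],Ti[:3,3],s.K,s.d)[0].reshape(-1,2)
def tri(c1,p1,c2,p2):
    A=np.zeros((3,3));b=np.zeros(3);rs=[]
    for c,p in((c1,p1),(c2,p2)):
        o,d=c.ray(p);M=np.eye(3)-np.outer(d[0],d[0]);A+=M;b+=M@o;rs.append((o,d[0]))
    X=np.linalg.solve(A,b);gap=np.linalg.norm(np.cross(X-rs[0][0],rs[0][1]))*2
    return X,gap
def shift(X):
    "world target of TCP -> shift along tool axes"
    o=env.get_obs();return R.from_euler("xyz",o["tool_rot"],degrees=True).as_matrix().T@(np.array(X)-o["tool_pos"])
E
python3 - <<'E'
from h import *
t=Cam("top");s=Cam("scene")
print("tri cap",tri(t,(209,235),s,(259,258)))
print("tri tube",tri(t,(305,169),s,(297,190)))
print("tri grip",tri(t,(417,214),s,(402,175)))
for n,p,z in(("block",(208,236),.08),("cup1",(278,295),.03),("cup2",(365,290),.03),("blue",(238,295),.04),("front",(312,203),.02),("ears",(279,155),.02),("ears",(327,147),.02),("wthin",(402,180),.004),("wback",(418,225),.024),("drop",(385,128),.1)):
    print(n,t.plane(p,z)[0])
print("railtop",t.plane((85,200),.27),t.plane((120,120),.27))
a=cv2.resize(t.img[140:250,190:440],(750,330),interpolation=cv2.INTER_CUBIC)
b=cv2.resize(s.img[150:310,225:425],(337,270),interpolation=cv2.INTER_CUBIC)
b2=cv2.resize(s.img[160:240,255:425],(463,218),interpolation=cv2.INTER_CUBIC)
o=np.zeros((600,800,3),np.uint8);o[:330,:750]=a;o[330:,:337]=b;o[330:548,337:]=b2;cv2.imwrite("pics/comp.png",cv2.convertScaleAbs(o,alpha=1.4))
E
```

```text
tri cap (array([0.495 , 0.2492, 0.0761]), np.float64(0.005674551506971532))
tri tube (array([0.6413, 0.0294, 0.065 ]), np.float64(0.0029517149257006587))
tri grip (array([ 0.5279, -0.2294,  0.058 ]), np.float64(0.006658348038999874))
block [0.4908 0.2483 0.08  ]
cup1 [0.3511 0.0981 0.03  ]
cup2 [ 0.3578 -0.1048  0.03  ]
blue [0.3544 0.1894 0.04  ]
front [0.5653 0.0143 0.02  ]
ears [0.6843 0.0919 0.02  ]
ears [ 0.7014 -0.0252  0.02  ]
wthin [ 0.6185 -0.208   0.004 ]
wback [ 0.5064 -0.2372  0.024 ]
drop [ 0.7234 -0.1542  0.1   ]
railtop [[0.5564 0.4213 0.27  ]] [[0.7027 0.3615 0.27  ]]
```

View pics/comp.png

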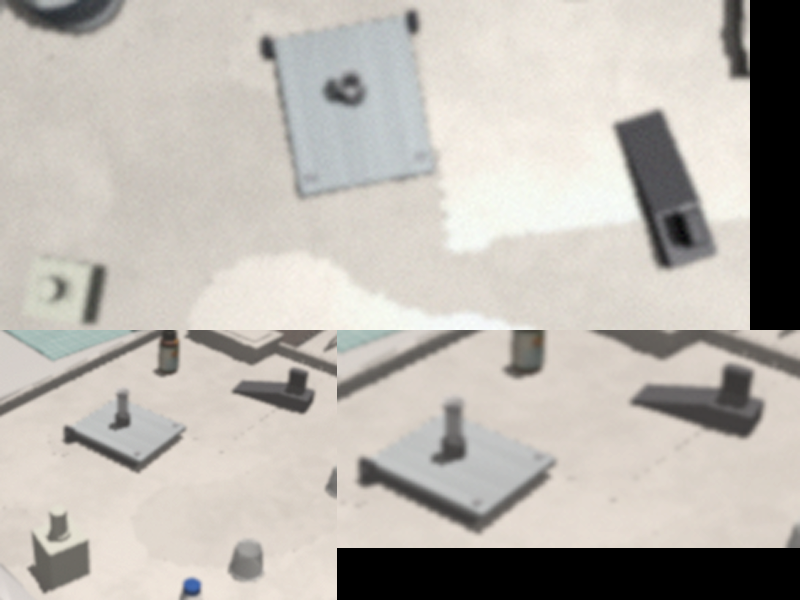

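The manual's scale: shifts go in units of 5 mm and turns go in units of 10 degrees. Converting my numbers, -0.13 m is -26, -0.12 m is -24.

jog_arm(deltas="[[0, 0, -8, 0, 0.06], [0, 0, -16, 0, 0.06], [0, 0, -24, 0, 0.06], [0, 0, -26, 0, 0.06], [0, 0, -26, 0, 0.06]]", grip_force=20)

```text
refused: deltas: the value is not of type 'string' (schema: type "string"). Nothing was moved.
```

Refused on format, not on reach. It needs rows parted by semicolons, with the numbers parted by spaces.

jog_arm(deltas="0 0 -8 0 0.06;0 0 -16 0 0.06;0 0 -24 0 0.06;0 0 -26 0 0.06;0 0 -26 0 0.06", grip_force=20)

```text
time_s: 0.67
tool_pos: [0.1432, 0.6355, 0.3747]
tool_rot: [179.5, -0.0, 167.3]
force: [-0.3, 0.3, 0.5]
grip_width: 0.0639
grasp_force: 0.0
```

```bash
python3 - <<'E'
from h import *
print(shift([.495,.249,.37]),shift([.32,.44,.37]))
E
```

```text
[-0.4282 -0.2997  0.0021] [-0.2155 -0.1519  0.0034]
```

jog_arm(deltas="-6 -4 0 0 0.06;-12 -8 0 0 0.06;-18 -12.6 0 0 0.06;-24 -16.8 0 0 0.06;-30 -21 0 0 0.06;-36 -25.2 0 0 0.06;-42 -29.4 0 0 0.06;-48 -33.6 0 0 0.06")

```text
time_s: 1.33
tool_pos: [0.3408, 0.4154, 0.368]
tool_rot: [-179.9, -0.0, 167.3]
force: [0.9, 0.0, -0.5]
grip_width: 0.0597
grasp_force: 0.0
```

jog_arm(deltas="-6 -4 0 0 0.06;-12 -8 0 0 0.06;-18 -12.6 0 0 0.06;-24 -16.8 0 0 0.06;-30 -21 0 0 0.06;-36 -25.2 0 0 0.06;-37.2 -26 0 0 0.06;-37.2 -26 0 0 0.06")

```text
time_s: 2.0
tool_pos: [0.4948, 0.2459, 0.3681]
tool_rot: [-179.9, -0.0, 166.9]
force: [-0.4, -1.2, -0.4]
grip_width: 0.06
grasp_force: 0.0
```

```bash
python3 - <<'E'
from h import *
w=Cam("wrist");cv2.imwrite("pics/w1.png",w.img);print(w.proj([[.495,.249,.087],[.495,.249,.052]]))
E
```

```text
[[329.1271 166.7722]
 [328.9476 162.4154]]
```

View pics/w1.png

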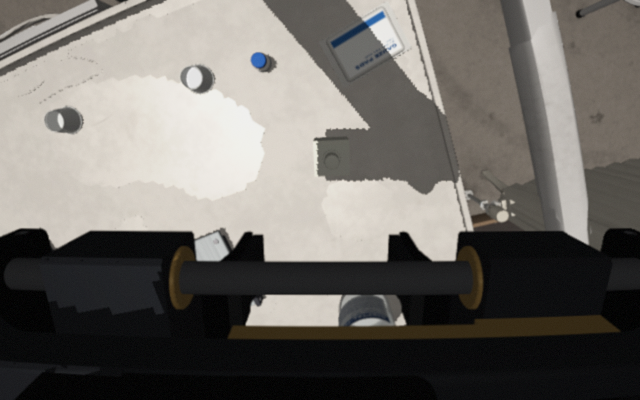

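jog_arm(deltas="0 0 8 0 0.06;0 0 16 0 0.06;0 0 24 0 0.06;0 0 30 0 0.06;0 0 30 0 0.06;0 0 30 0 0.06")

```text
time_s: 2.55
tool_pos: [0.4908, 0.251, 0.2182]
tool_rot: [-179.9, -0.2, 167.5]
force: [1.2, 0.0, 0.6]
grip_width: 0.0602
grasp_force: 0.0
```

```bash
python3 - <<'E'
from h import *
w=Cam("wrist");cv2.imwrite("pics/w2.png",w.img);print(w.proj([[.487,.252,.087],[.487,.252,.052]]),env.get_obs()["tool_pos"])
c=cv2.resize(cv2.convertScaleAbs(w.img[60:240,220:440],alpha=2),(660,540),interpolation=cv2.INTER_CUBIC);cv2.imwrite("pics/w2c.png",c)
E
```

```text
[[326.6062 193.343 ]
 [326.6108 184.2424]] [0.4925 0.2514 0.2206]
```

View pics/w2c.png

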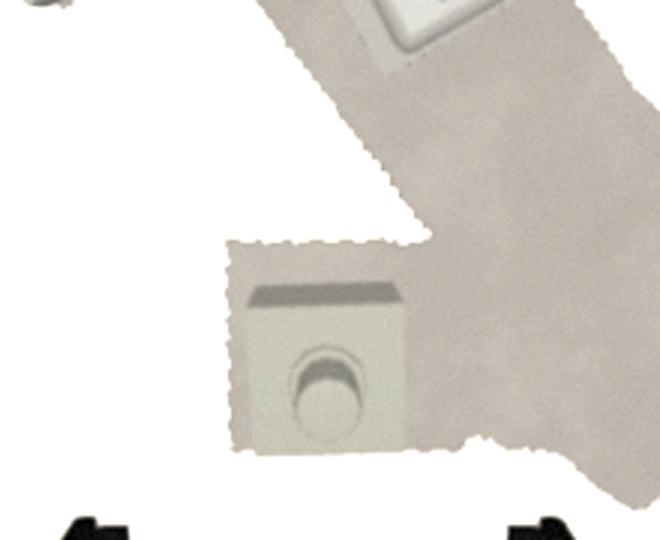

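```bash
python3 - <<'E'
from h import *
w=Cam("wrist");s=Cam("scene")
print(w.plane([(329,196)],.087),w.plane([(329.2,188)],.057),tri(w,(329,196),s,(259.4,259.2)))
X=w.plane([(329,196)],.087)[0]
b=w.plane([(220+x/3,60+y/3) for x,y in((248,306),(404,303),(255,455),(407,450))],.052);print(b,b.mean(0))
print(shift([X[0],X[1],.079]),env.get_obs()["tool_rot"])
E
```

```text
[[0.4923 0.2539 0.087 ]] [[0.4925 0.2543 0.057 ]] (array([0.4944, 0.253 , 0.0766]), np.float64(0.0012341723548081518))
[[0.4658 0.2364 0.052 ]
 [0.4748 0.2811 0.052 ]
 [0.5104 0.228  0.052 ]
 [0.5188 0.2732 0.052 ]] [0.4924 0.2547 0.052 ]
[0.0027 0.0018 0.1433] [179.8047   0.1669 167.3639]
```

jog_arm(deltas="0.2 0.2 6 0 0.06;0.4 0.4 12 0 0.06;0.4 0.4 16 0 0.06;0.4 0.4 16 0 0.06;0.4 0.4 16 0 0.06;0.4 0.4 16 0 0.06")

```text
time_s: 3.2
tool_pos: [0.4932, 0.253, 0.1423]
tool_rot: [179.8, 0.2, 167.3]
force: [2.0, -0.2, 0.7]
grip_width: 0.0599
grasp_force: 0.0
```

```bash
python3 - <<'E'
from h import *
print(shift([.4924,.2542,.079]))
w=Cam("wrist");print(shift([.4924,.2542,.079]),w.proj([.4924,.2542,.087]),w.proj([.4924,.2542,.057]));cv2.imwrite("pics/w3.png",w.img)
E
```

```text
[0.0012 0.0008 0.0633]
[0.0013 0.0007 0.0634] [[327.5031 227.4222]] [[327.1542 212.7054]]
```

View pics/w3.png

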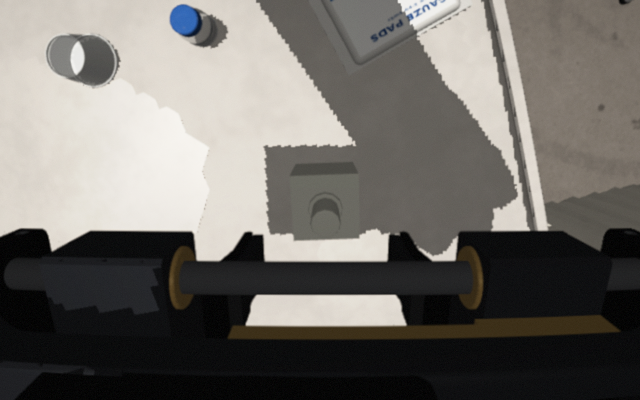

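```bash
python3 - <<'E'
from h import *
im=cv2.cvtColor(cv2.imread("pics/w3.png"),cv2.COLOR_BGR2GRAY)
print(im[186:246:2,320:332].mean(1).round().astype(int));print(im[222:228,300:352:2].mean(0).round().astype(int))
w=Cam("wrist");a=np.linspace(0,6.28,9)[:8]
for r,z in((.009,.087),(.0115,.057)):
    p=w.proj([[.4924+r*np.cos(t),.2542+r*np.sin(t),z] for t in a]);print(p.min(0),p.max(0))
E
```

```text
[105 105 105  94  95 106  90  74  75  75  74  75  89 107 106 106 105 105
 105 105 105 104 104 104 104 102 112 209 226 226]
[105 105 104 105 104  96 102 105 105 105 104 105 105 105 105 104 104 104
 105 103  97 105 105 104 105 105]
[312.4831 212.8675] [342.433 241.22 ]
[310.2862 196.1933] [343.9372 228.4237]
```

jog_arm(deltas="0.5 -0.1 5 0 0.06;0.5 -0.1 10 0 0.06;0.5 -0.1 12.5 0 0.06;0.5 -0.1 12.5 0 0.06;0.5 -0.1 12.5 0 0.06;0.5 -0.1 12.5 0 0.01;0.5 -0.1 12.5 0 0.01;0.5 -0.1 12.5 0 0.01", grip_force=20)

```text
time_s: 3.97
tool_pos: [0.4899, 0.2526, 0.0785]
tool_rot: [179.9, 0.1, 167.3]
force: [-0.8, -0.5, -0.3]
grip_width: 0.0475
grasp_force: 0.0
```

jog_arm(deltas="0 0 0 0 0.01;0 0 0 0 0.01;0 0 0 0 0.01;0 0 0 0 0.01;0 0 0 0 0.01;0 0 0 0 0.01")

```text
time_s: 4.47
tool_pos: [0.489, 0.2522, 0.0772]
tool_rot: [180.0, 0.0, 167.3]
force: [0.2, 0.5, 0.4]
grip_width: 0.0175
grasp_force: 20.0
```

jog_arm(deltas="0 0 -3 0 0.01;0 0 -6 0 0.01;0 0 -12 0 0.01;0 0 -20 0 0.01;0 0 -28 0 0.01;0 0 -32 0 0.01;0 0 -32 0 0.01")

```text
time_s: 5.05
tool_pos: [0.4917, 0.2535, 0.2431]
tool_rot: [179.6, 0.4, 167.3]
force: [0.6, 0.1, -0.5]
grip_width: 0.0173
grasp_force: 20.0
```

```bash
python3 - <<'E'
from h import *
t=Cam("top");s=Cam("scene")
# stand corners: rough from first top pictures, refine on comp coordinates (scale 3)
f=lambda x,y:(190+(x+.5)/3-.5,140+(y+.5)/3-.5)
P=t.plane([f(300,195),f(433,172),f(275,38),f(410,15)],.020);print(P,P.mean(0))
print(np.linalg.norm(P[0]-P[1]),np.linalg.norm(P[0]-P[2]))
print(shift([.64,.025,.24]))
E
```

```text
[[ 0.5625  0.068   0.02  ]
 [ 0.5785 -0.0389  0.02  ]
 [ 0.6907  0.0861  0.02  ]
 [ 0.7072 -0.0238  0.02  ]] [0.6347 0.0229 0.02  ]
0.10807858739062269 0.1295220801273326
[-0.1971 -0.1885 -0.0024]
```

```bash
python3 -c "
from h import *
print(shift([.695,.03,.22]))"
```

```text
[-0.2496 -0.1716  0.0176]
```

To row units: -0.25 m is -50, -0.22 m is -44.

jog_arm(deltas="-6.4 -4.4 0 0 0.01;-12.8 -8.8 0 0 0.01;-19.2 -13.2 0 0 0.01;-25.6 -17.6 0 0 0.01;-32 -22 0 0 0.01;-38.4 -26.4 0 0 0.01;-44 -30.4 2 0 0.01;-50 -34.4 3.6 0 0.01")

```text
time_s: 5.82
tool_pos: [0.695, 0.0277, 0.2163]
tool_rot: [-179.9, -0.2, 167.3]
force: [0.1, 1.4, 0.1]
grip_width: 0.0172
grasp_force: 20.0
```

jog_arm(deltas="0 0 0 0 0.01;0 0 0 0 0.01;0 0 0 0 0.01;0 0 0 0 0.01")

```text
time_s: 6.15
tool_pos: [0.6942, 0.0313, 0.2182]
tool_rot: [180.0, -0.1, 167.4]
force: [0.6, 0.2, -0.3]
grip_width: 0.0174
grasp_force: 20.0
```

```bash
python3 - <<'E'
from h import *
w=Cam("wrist");s=Cam("scene");cv2.imwrite("pics/w4.png",w.img);cv2.imwrite("pics/s4.png",s.img)
print(env.get_obs()["tool_pos"],w.proj([.6446,.0243,.076]),s.proj([.6446,.0243,.076]))
u,v=w.proj([.6446,.0243,.076])[0].astype(int)
c=cv2.resize(cv2.convertScaleAbs(w.img[20:240,220:440],alpha=1.),(600,600),interpolation=cv2.INTER_CUBIC)
d=cv2.resize(s.img[150:250,270:320],(200,400),interpolation=cv2.INTER_CUBIC)
o=np.zeros((600,800,3),np.uint8);o[:,:600]=c;o[:400,600:]=d;cv2.imwrite("pics/c4.png",o)
E
```

```text
[0.6945 0.0314 0.2193] [[303.7409 137.0847]] [[298.2881 184.8701]]
```

View pics/c4.png

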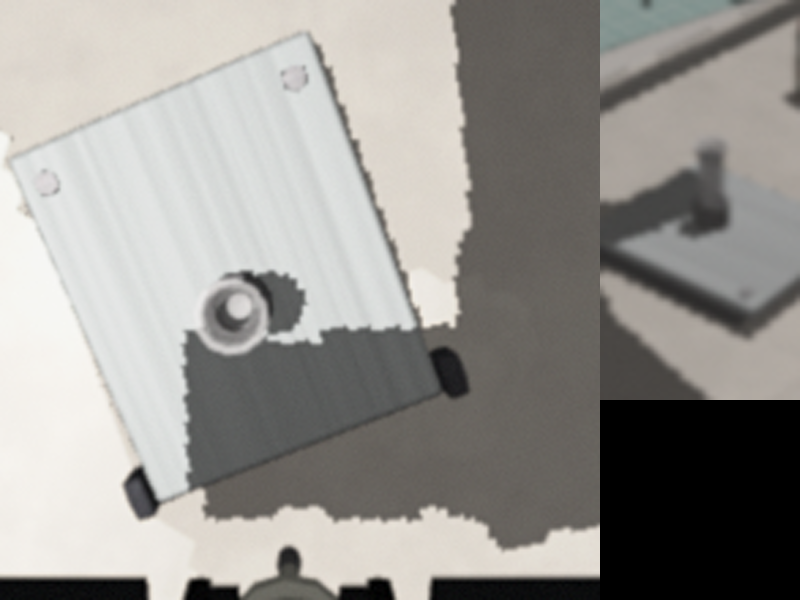

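```bash
cat > st.py <<'E'
from h import *
w=Cam("wrist");s=Cam("scene");k=220/600
f=lambda x,y:(220+(x+.5)*k-.5,20+(y+.5)*k-.5)
g=cv2.cvtColor(w.img,cv2.COLOR_BGR2GRAY)
m=f(233,315);print("mouth",m,tri(w,m,s,(297.4,185.3)),w.plane([m],.076))
P=w.plane([f(10,158),f(308,32),f(440,395),f(162,502)],.020);print(P,P.mean(0))
e=P[1]-P[0];print("len",np.linalg.norm(e),np.linalg.norm(P[2]-P[1]))
d=(P[2]+P[3]-P[0]-P[1]);print("yaw",np.degrees(np.arctan2(d[1],d[0])),np.degrees(np.arctan2(-e[0],e[1])))
o=env.get_obs();tp=o["tool_pos"];z=tp[2]-.071
print("tcp",tp,"tip",w.plane([f(289,548)],z),"tip proj expected",w.proj([tp[0],tp[1],z]),f(289,548))
E
python3 st.py
```

```text
mouth (305.1166666666667, 135.18333333333334) (array([0.6445, 0.0262, 0.0756]), np.float64(0.001445739453607677)) [[0.644  0.0257 0.076 ]]
[[ 0.5796 -0.0397  0.02  ]
 [ 0.5628  0.0668  0.02  ]
 [ 0.6905  0.0869  0.02  ]
 [ 0.7072 -0.0189  0.02  ]] [0.635  0.0238 0.02  ]
len 0.10779585187020371 0.12924470678437433
yaw 9.124529565944213 8.939040645541008
tcp [0.6947 0.0309 0.2197] tip [[0.694  0.0313 0.1487]] tip proj expected [[325.276  221.8115]] (325.65, 220.61666666666665)
```

To row units: 0.048 m is 9.6, 0.025 m is 5.

jog_arm(deltas="5 0.6 0 0 0.01;9.6 1.1 0 0 0.01;9.6 1.1 0 0 0.01;9.6 1.1 0 0 0.01;9.6 1.1 0 0 0.01;9.6 1.1 0 0 0.01")

```text
time_s: 6.85
tool_pos: [0.6501, 0.045, 0.2195]
tool_rot: [180.0, 0.1, 167.3]
force: [-0.6, 0.5, 0.7]
grip_width: 0.0175
grasp_force: 20.0
```

```bash
python3 - <<'E'
from h import *
for i in range(3): w=Cam("wrist");print(shift([.6445,.0256,.1015]),env.get_obs()["tool_pos"])
E
```

```text
[ 0.0014 -0.02    0.1178] [0.6501 0.0448 0.2193]
[ 0.0013 -0.0199  0.1177] [0.6501 0.0448 0.2192]
[ 0.0011 -0.0199  0.1175] [0.6499 0.0448 0.219 ]
```

To row units: -0.02 m is -4, 0.055 m is 11.

jog_arm(deltas="0.24 -4 6 0 0.01;0.24 -4 11 0 0.01;0.24 -4 11 0 0.01;0.24 -4 11 0 0.01;0.24 -4 11 0 0.01")

```text
time_s: 7.42
tool_pos: [0.6448, 0.0267, 0.1653]
tool_rot: [180.0, 0.1, 167.3]
force: [0.7, 1.0, 0.3]
grip_width: 0.0174
grasp_force: 20.0
```

```bash
python3 - <<'E'
from h import *
for i in range(2): w=Cam("wrist");print(shift([.6445,.0256,.1015]),env.get_obs()["tool_pos"])
E
```

```text
[ 0.0006 -0.0013  0.0644] [0.6452 0.0267 0.1659]
[ 0.0006 -0.0013  0.0645] [0.6452 0.0267 0.166 ]
```

Aligned within about 1 mm; descend in steps.

To row units: 0.04 m is 8, 0.035 m is 7.

jog_arm(deltas="0.12 -0.24 2 0 0.01;0.12 -0.24 4 0 0.01;0.12 -0.24 6 0 0.01;0.12 -0.24 7 0 0.01;0.12 -0.24 8 0 0.01;0.12 -0.24 8 0 0.01")

```text
time_s: 8.02
tool_pos: [0.642, 0.025, 0.1223]
tool_rot: [-179.9, -0.1, 167.3]
force: [-0.2, -0.2, 0.1]
grip_width: 0.0176
grasp_force: 20.0
```

jog_arm(deltas="0 0 1 0 0.01;0 0 2 0 0.01;0 0 3 0 0.01;0 0 3.6 0 0.01;0 0 4 0 0.01;0 0 4 0 0.01;0 0 4 0 0.01")

```text
time_s: 8.6
tool_pos: [0.643, 0.025, 0.1041]
tool_rot: [180.0, 0.0, 167.3]
force: [0.2, 0.2, -0.4]
grip_width: 0.0174
grasp_force: 20.0
```

jog_arm(deltas="0 0 0.2 0 0.01;0 0 0.4 0 0.01;0 0 0.6 0 0.01;0 0 0.6 0 0.01;0 0 0.6 0 0.01")

```text
time_s: 9.02
tool_pos: [0.6431, 0.025, 0.1012]
tool_rot: [180.0, 0.0, 167.3]
force: [0.4, -0.5, 1.4]
grip_width: 0.0175
grasp_force: 20.0
```

jog_arm(deltas="0 0 0.2 0 0.01;0 0 0.3 0 0.01;0 0 0.3 0 0.01;0 0 0.3 0 0.01")

```text
time_s: 9.35
tool_pos: [0.6432, 0.025, 0.1011]
tool_rot: [180.0, 0.0, 167.3]
force: [-2.5, -0.1, 7.7]
grip_width: 0.0174
grasp_force: 20.0
```

To row units: -0.0012 m is -0.24.

jog_arm(deltas="0 0 -0.24 0 0.01;0 0 -0.24 0 0.03;0 0 -0.24 0 0.05;0 0 -0.24 0 0.05;0 0 -0.24 0 0.05;0 0 -0.24 0 0.05;0 0 -0.24 0 0.05;0 0 -0.24 0 0.05")

```text
time_s: 10.02
tool_pos: [0.6429, 0.025, 0.1006]
tool_rot: [-180.0, -0.0, 167.3]
force: [-0.3, 0.1, 0.4]
grip_width: 0.049
grasp_force: 0.0
```

jog_arm(deltas="0 0 -4 0 0.05;0 0 -8 0 0.05;0 0 -12 0 0.05;0 0 -16 0 0.05;0 0 -20 0 0.05;0 0 -24 0 0.05;0 0 -26 0 0.05;0 0 -26 0 0.05")

```text
time_s: 10.68
tool_pos: [0.6444, 0.0248, 0.2336]
tool_rot: [179.9, 0.3, 167.3]
force: [0.8, 0.1, -0.5]
grip_width: 0.0501
grasp_force: 0.0
```

```bash
python3 - <<'E'
from h import *
w=Cam("wrist");s=Cam("scene");t=Cam("top")
for n,c in(("wrist",w),("scene",s),("top",t)): cv2.imwrite(f"pics/{n}5.png",c.img)
a=np.linspace(0,6.28,33)[:32];c0=np.array([.6445,.0256,0])
for r,z in((.009,.111),(.0115,.081)):
    p=w.proj([c0+[r*np.cos(q),r*np.sin(q),z] for q in a]);print("w",p.min(0),p.max(0))
print(s.proj([[.6445,.0256,.111],[.6445,.0256,.076]]),shift([.515,-.235,.235]))
o=np.zeros((400,800,3),np.uint8)
u,v=w.proj(c0+[0,0,.09])[0].astype(int);print(u,v)
o[:,:400]=cv2.resize(w.img[v-50:v+50,u-50:u+50],(400,400),interpolation=cv2.INTER_CUBIC)
o[:,400:]=cv2.resize(s.img[140:240,250:350],(400,400),interpolation=cv2.INTER_CUBIC);cv2.imwrite("pics/c5.png",o)
E
```

```text
w [315.0208 188.2151] [338.4596 210.8853]
w [313.0368 177.3383] [340.138 203.722]
[[297.8776 172.0705]
 [297.9067 185.0713]] [ 0.067  -0.2817 -0.0054]
326 193
```

View pics/c5.png

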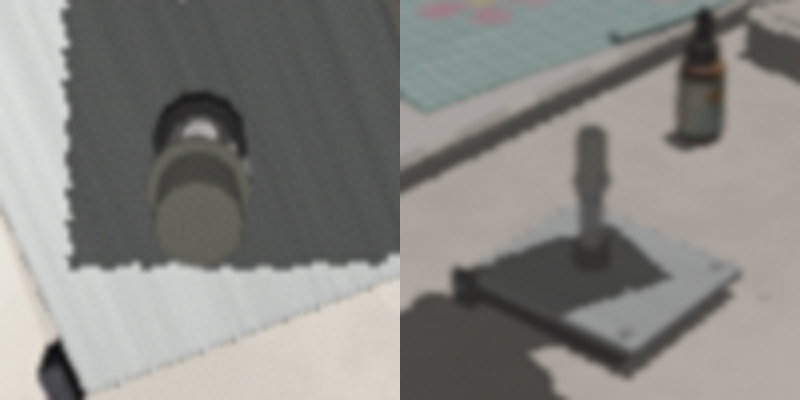

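To row units: -0.275 m is -55, -0.265 m is -53, -28 degrees is -2.8.

jog_arm(deltas="1.2 -8 -2 -0.4 0.06;2.8 -16 -4 -0.8 0.06;4 -24 -4 -1.2 0.06;5.6 -32 -4 -1.6 0.06;7.2 -40 -4 -2 0.06;8.4 -47 -4 -2.4 0.06;10 -53 -4 -2.8 0.06;11 -55 -4 -2.8 0.06")

```text
time_s: 11.5
tool_pos: [0.525, -0.237, 0.2494]
tool_rot: [-179.9, -0.2, -165.0]
force: [-0.1, -1.5, 0.0]
grip_width: 0.0599
grasp_force: 0.0
```

jog_arm(deltas="0 0 0 0 0.06;0 0 0 0 0.06;0 0 0 0 0.06")

```text
time_s: 11.75
tool_pos: [0.5299, -0.2285, 0.2499]
tool_rot: [179.9, -0.0, -164.6]
force: [0.8, 0.8, -0.9]
grip_width: 0.0599
grasp_force: 0.0
```

```bash
python3 - <<'E'
from h import *
w=Cam("wrist");cv2.imwrite("pics/w6.png",w.img);print(env.get_obs()["tool_pos"],env.get_obs()["tool_rot"])
g=cv2.cvtColor(w.img,cv2.COLOR_BGR2GRAY)
c=w.proj([[.528,-.229,.062],[.5,-.237,.0],[.62,-.207,.004]]);print(c)
x0,y0=np.maximum((c.min(0)-40).astype(int),0);x1,y1=(c.max(0)+40).astype(int);y1=min(y1,245)
im=w.img[y0:y1,x0:x1];k=min(780/im.shape[1],590/im.shape[0]);print(x0,y0,k,im.shape)
cv2.imwrite("pics/c6.png",cv2.resize(im,None,fx=k,fy=k,interpolation=cv2.INTER_CUBIC))
E
```

```text
[ 0.5301 -0.2283  0.25  ] [ 179.9247   -0.0175 -164.5057]
[[324.9944 181.1081]
 [324.7975 143.6108]
 [322.0799 250.756 ]]
282 103 4.154929577464789 (142, 82, 3)
```

View pics/c6.png

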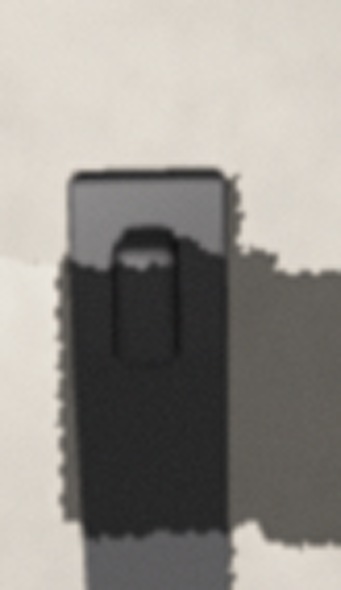

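```bash
cat > wd.py <<'E'
from h import *
w=Cam("wrist");s=Cam("scene");k=4.154929577464789
f=lambda x,y:(282+(x+.5)/k-.5,103+(y+.5)/k-.5)
G=w.plane([f(146,304)],.062)[0];print("grip",G,tri(w,f(146,304),s,(402.2,175)))
gc=w.plane([f(116,247),f(176,247),f(176,360),f(116,360)],.062);print("grip size",np.linalg.norm(gc[1]-gc[0]),np.linalg.norm(gc[2]-gc[1]))
rear=w.plane([f(74,180),f(224,180)],.024);rm=rear.mean(0);print("rear",rm,np.linalg.norm(rear[1]-rear[0]))
z=.015
for i in range(4):
    p=w.plane([f(88,588),f(228,588)],z);m=p.mean(0);x=np.linalg.norm((m-rm)[:2])-.046;z=.024-.25*max(x,0)
d=m-rm;print("x",x,"width",np.linalg.norm(p[1]-p[0]),"yaw",np.degrees(np.arctan2(d[1],d[0])))
d=G-rm;print("grip-rear",np.linalg.norm(d[:2]))
e=rear[1]-rear[0];print("yaw by rear edge",np.degrees(np.arctan2(e[0],-e[1])))
print(shift([G[0],G[1],.046]),env.get_obs()["tool_rot"])
E
python3 wd.py
```

```text
grip [ 0.5254 -0.2378  0.062 ] (array([ 0.5273, -0.2373,  0.0549]), np.float64(0.0013836626145716196))
grip size 0.013446709145659532 0.02596143497386792
rear [ 0.5022 -0.2442  0.024 ] 0.03706988267205688
x 0.06826654861201424 width 0.03881502382202746 yaw 16.337736439384372
grip-rear 0.024004845117924313
yaw by rear edge -164.45029068274295
[ 0.0067 -0.0075  0.2043] [ 179.9618   -0.0152 -164.5119]
```

jog_arm(deltas="1.3 -1.5 8 -0.05 0.06;1.3 -1.5 16 -0.05 0.06;1.3 -1.5 24 -0.05 0.06;1.3 -1.5 32 -0.05 0.06;1.3 -1.5 36 -0.05 0.06;1.3 -1.5 36 -0.05 0.06;1.3 -1.5 36 -0.05 0.06")

```text
time_s: 12.48
tool_pos: [0.5245, -0.2391, 0.07]
tool_rot: [179.9, -0.1, -164.1]
force: [0.2, 0.2, -0.2]
grip_width: 0.0599
grasp_force: 0.0
```

```bash
python3 -c "
from h import *
w=Cam('wrist');print(shift([.5256,-.2377,.046]),env.get_obs()['tool_rot'])"
```

```text
[-0.0004  0.0021  0.0258] [-179.9479    0.06   -164.1436]
```

To row units: 0.025 m is 5, 0.015 m is 3.

jog_arm(deltas="0 0.2 3 0 0.06;0 0.3 5 0 0.06;0 0.3 5 0 0.06;0 0.3 5 0 0.06;0 0.3 5 0 0.04;0 0.3 5 0 0.02;0 0.3 5 0 0.005;0 0.3 5 0 0.005", grip_force=30)

```text
time_s: 13.2
tool_pos: [0.5245, -0.2388, 0.0463]
tool_rot: [-180.0, 0.0, -164.2]
force: [-0.5, -0.2, -0.4]
grip_width: 0.0411
grasp_force: 0.0
```

jog_arm(deltas="0 0 0 0 0.005;0 0 0 0 0.005;0 0 0 0 0.005;0 0 0 0 0.005;0 0 0 0 0.005;0 0 0 0 0.005")

```text
time_s: 13.7
tool_pos: [0.5241, -0.2387, 0.0457]
tool_rot: [180.0, 0.0, -164.2]
force: [0.2, 0.7, -0.5]
grip_width: 0.0137
grasp_force: 30.0
```

```bash
python3 -c "
from h import *
w=Cam('wrist');cv2.imwrite('pics/w7.png',w.img);o=env.get_obs();print(o['tool_pos'],o['tool_rot'],o['force'])"
```

```text
[ 0.5241 -0.2387  0.0457] [ 179.9987    0.0022 -164.2052] [ 0.7446 -0.7566  0.4273]
```

```bash
cat > sp.py <<'E'
from h import *
import sys
C=np.array([.635,.0238]);a=np.radians(9.0);S=np.array([[np.cos(a),-np.sin(a)],[np.sin(a),np.cos(a)]])
o=env.get_obs();print("tcp in stand",S.T@(o["tool_pos"][:2]-C)*1e3,"z",o["tool_pos"][2],"yaw",o["tool_rot"],"F",o["force"])
for i in range(1,len(sys.argv),2):
    X=C+S@(np.array([float(sys.argv[i]),float(sys.argv[i+1])])/1e3);print(X,shift([*X,o["tool_pos"][2]]))
E
python3 sp.py -182 -110 -182 0
```

```text
tcp in stand [-150.5501 -241.9078] z 0.04574088292303158 yaw [ 179.9987    0.0022 -164.2052] F [ 0.7446 -0.7566  0.4273]
[ 0.4724 -0.1133] [0.0156 0.1347 0.    ]
[ 0.4552 -0.0047] [0.0026 0.2439 0.    ]
```

To row units: 0.1347 m is 26.94, 0.12 m is 24, 6.8 degrees is 0.68.

jog_arm(deltas="0 0 -1 0 0.005;0.8 6 -1 0.2 0.005;1.6 12 -1 0.4 0.005;2.4 18 -1 0.6 0.005;3.12 24 -1 0.68 0.005;3.12 26.94 -1 0.68 0.005;3.12 26.94 -1 0.68 0.005;3.12 26.94 -1 0.68 0.005")

```text
time_s: 14.42
tool_pos: [0.4725, -0.1125, 0.051]
tool_rot: [180.0, 0.0, -170.9]
force: [-0.5, -0.1, -1.5]
grip_width: 0.0135
grasp_force: 30.0
```

```bash
python3 sp.py -182 0
```

```text
tcp in stand [-181.8287 -109.2185] z 0.05099635360476266 yaw [ 179.9843    0.0324 -170.883 ] F [-0.5087 -0.111  -1.5488]
[ 0.4552 -0.0047] [-0.0001  0.1092  0.    ]
```

To row units: 0.109 m is 21.8, 0.09 m is 18.

jog_arm(deltas="0 6 0 0 0.005;0 12 0 0 0.005;0 18 0 0 0.005;0 21.8 0 0 0.005;0 21.8 0 0 0.005;0 21.8 0.6 0 0.005;0 21.8 1.2 0 0.005;0 21.8 1.2 0 0.005")

```text
time_s: 15.08
tool_pos: [0.4565, -0.0073, 0.0455]
tool_rot: [-180.0, 0.0, -171.2]
force: [-3.1, 1.2, 5.7]
grip_width: 0.0137
grasp_force: 30.0
```

jog_arm(deltas="0 0 0 0 0.005;0 0 0 0 0.005;0 0 0 0 0.005")

```text
time_s: 15.33
tool_pos: [0.4565, -0.0073, 0.0455]
tool_rot: [180.0, 0.1, -171.2]
force: [-1.8, 0.8, 5.4]
grip_width: 0.0138
grasp_force: 30.0
```

```bash
python3 sp.py -182 0; python3 - <<'E'
from h import *
w=Cam("wrist");s=Cam("scene");t=Cam("top");cv2.imwrite("pics/s8.png",s.img);cv2.imwrite("pics/w8.png",w.img);cv2.imwrite("pics/t8.png",t.img)
E
```

```text
tcp in stand [-181.2103   -2.7752] z 0.045537187295904724 yaw [ 179.9934    0.0608 -171.1936] F [-1.7881  0.7634  5.4042]
[ 0.4552 -0.0047] [ 0.0008  0.0028 -0.    ]
```

The manual's scale: shifts go in units of 5 mm and turns go in units of 10 degrees. Converting my numbers, -0.04 m is -8, -0.036 m is -7.2.

jog_arm(deltas="-1.2 0.4 0 0 0.005;-2.4 0.6 0 0 0.005;-3.6 0.6 0 0 0.005;-4.8 0.6 0 0 0.005;-6 0.6 0 0 0.005;-7.2 0.6 0 0 0.005;-8 0.6 0 0 0.005;-8 0.6 0 0 0.005")

```text
time_s: 16.15
tool_pos: [0.4935, 0.0005, 0.0454]
tool_rot: [-180.0, -0.3, -171.2]
force: [-7.8, 0.5, 13.3]
grip_width: 0.0137
grasp_force: 30.0
```

jog_arm(deltas="0 0 0 0 0.005;0 0 0 0 0.005")

```text
time_s: 16.32
tool_pos: [0.4935, 0.0005, 0.0454]
tool_rot: [-180.0, -0.2, -171.2]
force: [-7.4, -1.7, 13.0]
grip_width: 0.0139
grasp_force: 30.0
```

```bash
python3 sp.py -114.7 0; cat > fl.py <<'E'
from h import *
import sys
s=Cam("scene");t=Cam("top");n=sys.argv[1];cv2.imwrite(f"pics/s{n}.png",s.img);cv2.imwrite(f"pics/t{n}.png",t.img)
C=np.array([.635,.0238,0]);M=R.from_euler("z",9,degrees=True).as_matrix()
L=np.array([[-65,-55,20],[-65,55,20],[-65,0,20],[10,0,111],[60,55,24]])/1e3
def tilt(q):  # stand points at tilt q
    v=L-[.06,0,.016];c,b=np.cos(q),np.sin(q)
    return np.c_[v[:,0]*c+v[:,2]*b,v[:,1],-v[:,0]*b+v[:,2]*c]+[.06,0,.016]
for c,k in((s,"s"),(t,"t")):
    ref=cv2.cvtColor(cv2.imread(f"pics/{k}{sys.argv[2]}.png"),cv2.COLOR_BGR2GRAY);g=cv2.cvtColor(c.img,cv2.COLOR_BGR2GRAY)
    p0=c.proj(tilt(0)@M.T+C);p4=c.proj(tilt(.04)@M.T+C)
    p1,st,er=cv2.calcOpticalFlowPyrLK(ref,g,p0.astype(np.float32).reshape(-1,1,2),None,winSize=(15,15))
    print(k,"measured / expected at .04");print(np.c_[p0,p1.reshape(-1,2)-p0,p4-p0,er.ravel()])
E
python3 fl.py 9 8
```

```text
tcp in stand [-143.3971   -0.911 ] z 0.045434858216359786 yaw [-179.9718   -0.2176 -171.2381] F [-7.3825 -1.7317 13.0323]
[0.5217 0.0059] [-0.0287  0.001  -0.0001]
s measured / expected at .04
[[335.9389 205.7229 -16.0341  -5.894    0.0138  -1.7458   4.561 ]
 [308.2576 226.6455   0.0532  -0.0017  -0.0651  -1.8335   3.5508]
 [322.664  215.7598 -13.0236   0.7751  -0.0223  -1.7894  27.6729]
 [297.8453 171.9803   0.0272  -0.0066  -1.2805  -1.2284   1.2475]
 [267.4027 205.9128  -0.0275  -0.0564  -0.0974  -0.0439   0.7846]]
t measured / expected at .04
[[334.7307 196.6249  -3.7663 -14.171    0.0752  -0.335    6.7425]
 [289.6758 204.7887 -10.7479 -44.6992  -0.1532  -0.2943  17.1582]
 [312.2271 200.7024 -18.5154 -10.6782  -0.0387  -0.3148   8.6647]
 [305.7642 163.1882  -0.0595   0.086   -0.3307  -1.8628   2.2122]
 [280.6558 154.0464   0.026    0.0466  -0.0222  -0.1272   2.5124]]
```

To row units: -0.001 m is -0.2, -0.018 m is -3.6.

jog_arm(deltas="-0.6 0 -0.2 0 0.005;-1.2 0 -0.2 0 0.005;-1.8 0 -0.2 0 0.005;-2.4 0 -0.2 0 0.005;-3 0 -0.2 0 0.005;-3.6 0 -0.2 0 0.005;-3.6 0 -0.2 0 0.005")

```text
time_s: 17.0
tool_pos: [0.5093, 0.0041, 0.0455]
tool_rot: [-180.0, -0.5, -171.1]
force: [-12.4, -1.8, 12.4]
grip_width: 0.0138
grasp_force: 30.0
```

```bash
python3 sp.py -114.7 0; python3 fl.py 10 8 | grep -v "^ \[[23]"
```

```text
tcp in stand [-127.2373    0.2353] z 0.045462963422506254 yaw [-179.997    -0.4764 -171.1379] F [-12.4239  -1.7858  12.4051]
[0.5217 0.0059] [-0.0125 -0.0002 -0.0001]
s measured / expected at .04
[[335.9389 205.7229 -22.7334  -8.4782   0.0138  -1.7458   5.2044]
t measured / expected at .04
[[334.7307 196.6249  -4.9672 -24.0295   0.0752  -0.335    5.7272]
```

```bash
python3 fl.py 10b 8
```

```text
s measured / expected at .04
[[335.9389 205.7229 -22.732   -8.4787   0.0138  -1.7458   5.1593]
 [308.2576 226.6455  20.0891   4.7616  -0.0651  -1.8335  64.9704]
 [322.664  215.7598 -15.7449   0.6637  -0.0223  -1.7894  27.9417]
 [297.8453 171.9803  -6.8531 -13.6471  -1.2805  -1.2284  24.2211]
 [267.4027 205.9128  -0.0304  -0.1208  -0.0974  -0.0439   1.2611]]
t measured / expected at .04
[[334.7307 196.6249  -4.8554 -23.3384   0.0752  -0.335    5.6643]
 [289.6758 204.7887  -2.8671   3.5596  -0.1532  -0.2943 101.0761]
 [312.2271 200.7024 -11.1473 -41.0437  -0.0387  -0.3148  10.2861]
 [305.7642 163.1882  -0.4494  -0.7032  -0.3307  -1.8628   2.6479]
 [280.6558 154.0464   0.0595   0.0667  -0.0222  -0.1272   3.1994]]
```

jog_arm(deltas="-0.6 0 -0.2 0 0.005;-1.2 0 -0.2 0 0.005;-1.8 0 -0.2 0 0.005;-2.4 0 -0.2 0 0.005;-2.6 0 -0.2 0 0.005;-2.6 0 -0.2 0 0.005;-2.6 0 -0.2 0 0.005")

```text
time_s: 17.78
tool_pos: [0.5254, 0.0082, 0.0466]
tool_rot: [-180.0, 0.0, -171.0]
force: [-1.0, -0.5, -3.9]
grip_width: 0.0139
grasp_force: 30.0
```

```bash
python3 sp.py -114.7 0; python3 fl.py 11 8 | tail -2
```

```text
tcp in stand [-110.7021    1.7871] z 0.046608831505872694 yaw [-179.9775    0.0164 -171.0095] F [-1.0016 -0.5052 -3.9228]
[0.5217 0.0059] [ 0.004  -0.0018 -0.    ]
 [305.7642 163.1882  33.4539  10.617   -0.3307  -1.8628  30.6192]
 [280.6558 154.0464 -14.5686  32.8987  -0.0222  -0.1272  24.1562]]
```

To row units: 0.004 m is 0.8, 0.002 m is 0.4.

jog_arm(deltas="0.4 0 0.2 0 0.005;0.8 -0.2 0.3 0 0.005;0.8 -0.2 0.3 0 0.005;0.8 -0.2 0.3 0 0.005;0.8 -0.2 0.3 0 0.005")

```text
time_s: 18.3
tool_pos: [0.5218, 0.0071, 0.0456]
tool_rot: [180.0, 0.1, -171.0]
force: [0.1, 0.4, -2.4]
grip_width: 0.014
grasp_force: 30.0
```

```bash
python3 sp.py -114.7 0; python3 fl.py 12 8;  python3 - <<'E'
import cv2,numpy as np
# scene crops before/after, for matching: swab cap dark silhouette visible?
a=cv2.imread("pics/s8.png");b=cv2.imread("pics/s12.png")
d=cv2.absdiff(a,b).max(2)[150:240,255:345]>25
for r in d[::4,::2]: print("".join("#" if x else "." for x in r))
E
```

```text
tcp in stand [-114.4322    1.2503] z 0.04559427427376131 yaw [ 179.9833    0.0727 -170.992 ] F [ 0.0997  0.3674 -2.4422]
[0.5217 0.0059] [ 0.0003 -0.0013 -0.    ]
s measured / expected at .04
[[335.9389 205.7229 -28.2084 -10.3428   0.0138  -1.7458   4.7679]
 [308.2576 226.6455  28.2164  -2.9622  -0.0651  -1.8335  79.9231]
 [322.664  215.7598 -36.8822  -8.9248  -0.0223  -1.7894  18.8346]
 [297.8453 171.9803 -11.8507 -10.9009  -1.2805  -1.2284  24.1497]
 [267.4027 205.9128  -0.0145  -0.2198  -0.0974  -0.0439   1.9885]]
t measured / expected at .04
[[334.7307 196.6249  -5.1664 -26.269    0.0752  -0.335    5.5858]
 [289.6758 204.7887 -17.8982 -68.319   -0.1532  -0.2943  13.4681]
 [312.2271 200.7024 -11.06   -42.3177  -0.0387  -0.3148  10.4004]
 [305.7642 163.1882  -0.4631  -1.938   -0.3307  -1.8628   3.1483]
 [280.6558 154.0464   0.0886   0.0823  -0.0222  -0.1272   3.2857]]
.....................................#####..#
................................
[... 279 characters left out ...]
.#########
...................#...#.........############
.......................#..###################
........................#####################
.......................######################
...................#...#################.....
........................###############......
................##....################.......
............................###########......
................................######.......
................###.........#############....
....................############.###########.
........................####..###############
.............................#######......###
.....................###################.....
................###########################.#
```

To row units: -0.001 m is -0.2, 0.001 m is 0.2.

jog_arm(deltas="0 -0.2 0.2 0 0.005;0 -0.2 0.2 0 0.005;0 -0.2 0.2 0 0.005;0 -0.2 0.2 0 0.005;0 -0.2 0.2 0 0.005;0 -0.2 0.2 0 0.005;0 -0.2 0.2 0 0.005;0 -0.2 0.2 0 0.005")

```text
time_s: 19.07
tool_pos: [0.5219, 0.0071, 0.0455]
tool_rot: [179.9, 0.1, -171.0]
force: [-2.5, 2.1, 5.5]
grip_width: 0.0138
grasp_force: 30.0
```

```bash
python3 sp.py -114.7 0; python3 fl.py 13 8 | tail -2; python3 - <<'E'
from h import *
# bystanders unmoved? first top picture vs now
a=cv2.imread("pics/top0.png",0);b=cv2.imread("pics/t13.png",0)
for n,(x,y) in dict(drop=(385,128),blue=(238,295),c1=(278,295),c2=(365,290)).items():
    T=a[y-10:y+10,x-10:x+10];m=cv2.matchTemplate(b[y-22:y+22,x-22:x+22],T,cv2.TM_CCOEFF_NORMED);_,v,_,l=cv2.minMaxLoc(m);print(n,v,np.array(l)-12)
E
```

```text
tcp in stand [-114.286     1.1498] z 0.045483628926642886 yaw [ 179.8937    0.0511 -170.9701] F [-2.5031  2.1138  5.5024]
[0.5217 0.0059] [ 0.0004 -0.0011 -0.    ]
 [305.7642 163.1882  -0.4492  -1.9174  -0.3307  -1.8628   2.5983]
 [280.6558 154.0464   0.0951   0.0795  -0.0222  -0.1272   3.3151]]
drop 0.9990317225456238 [0 0]
blue 0.9965455532073975 [0 0]
c1 0.3647053837776184 [-1 -2]
c2 0.9986467957496643 [0 0]
```

```bash
python3 -c "
from cell import env
print(env.sign_off())"
```

```text
the job is handed in; nothing more can be done
None
```

I handed the job in at about 19 s of the 64 s allowed: the swab sits let go in the tube, and the gripped wedge lies flat under the stand's front edge, lifting it about 5 mm (tilt about 0.041 rad by image). The dropper bottle, the blue-capped vial and one of the two cup-like objects match the first picture; the other could not be matched at the end (probably the arm or its shadow), but nothing was moved near it.

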